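# Rock the seesaw chute and feed the grinding balls into the green tray

## Robot

A 6-joint arm with a two-finger parallel gripper is mounted at the origin on the work surface. World frame = base frame: x ahead of the robot, y to its left, z up, the work surface at z = 0. Lengths are in mm, angles in rad, forces in N, time in s.
With the tool pointing down it reaches from about 250 to 800 mm from the base axis. Payload 8.5 kg.
Tool frame: the origin (TCP) lies between the finger pads; the fingertips stand 19 mm ahead of it and the grasp point (between the pads) is the TCP (tips_ahead is the distance from the TCP to the fingertips, in mm); z points along the fingers, y is the direction in which the jaws open and shut (so a half turn about z gives the same grasp; the last joint's range is limited). The gripper opens to 85 mm and grips with 20 to 120 N. Pads are 22 mm wide; open, the fingers measure 114 mm over their backs; the gripper's body (76 mm by 85 mm) begins 54 mm behind the grasp point. The pads swing forward as they close: fully open they stand 13 mm farther back than shut.
Start: joints at [1.226, 0.238, -0.013, 1.319, 0, 1.571], TCP at [177.438, 494.061, 250.276] pointing down, gripper open.
Joint ranges: [-2.66, 2.66], [-1.03, 1.9], [-1.14, 1.46], [-1.82, 2.27], [-1.45, 1.34], [-3.14, 3.14]. Speed limits (rad/s): [2.22, 2.22, 2.79, 3.14, 3.14, 3.14].

## Interface

Orientations are given as a rotation vector (axis times angle).
In Python, from cell import * gives the robot as it stands. The module is installed in compiled form; this text tells all that it offers.
- The arm moves only by the shell command python3 -m handwheel 'ROWS' [OPENING] [FORCE]. ROWS is JSON, a list of rows, each an object of numbers: "dx", "dy", "dz": the shift along the tool's x, y, z in m; "wx", "wy", "wz": the turn, a rotation vector about the tool's x, y, z in rad. In form: [{"dx": .., "dy": .., "dz": .., "wx": .., "wy": .., "wz": ..}, ...]. A call has exactly 5 rows; each row is the pose to reach, as a shift and turn from the pose commanded when the call began, along the tool's axes at that moment; what a row does not reach only later rows make up. A row lasts 1/8 s, in which the tool goes at most 62.5 mm and 10.7 degrees, less where a joint would pass 70% of its speed; a pose out of reach is approached as far as the arm can. A call with a gripper value outside its range is refused whole. OPENING is the gripper command: -1 is shut, 1 is fully open, values between are in proportion, set as the call begins (- or left out, the last holds). The fingers move at their own pace and stop on an object; FORCE is the grip in N (left out, the last holds). Time passes only in rows, so rows that repeat a pose let the fingers close, or fill a call up. It gives the time, the measured TCP pose, the force and the opening at its end, in the units of the state.
- get_state(): the state, without advancing time (a new reading comes with each control period).
- snapshot(name): name is "side" or "top"; returns (picture, depth): 480x640x3 uint8, blue, green, red; 480x640 float32, mm along the optical axis (not along the pixel's ray), 0 where there is no reading.
- get_calibration(name): a dict with "vfov" (degrees; the focal length in pixels is half the picture's height over the tangent of half this angle, whatever the lens; pixels are square), "cx", "cy" (the principal point, pixels), "pose" (4x4, takes a point from camera to world coordinates). Camera axes: x right, y up, looking along -z (the intrinsics and any distortion apply to the point x, -y, -z); pixel columns grow to the right and rows downward; lengths in mm; the calibration is good to about 2 mm. A picture is of the moment at which its call begins. get_calibration takes no time and is no camera call.
- close_job(): hands the job in, once; it reports no verdict.
The state is a dict: "time_s": time; "q": joint angles; "dq": joint speeds; "joint_efforts": joint torques, N m; "ee_pos": TCP position; "tcp_rot": TCP orientation; "contact_force": force on the tool from outside, world axes, zero at the start; "torque": the same for the moment, N m; "finger_gap": opening from 0.0 (shut) to 1.0 (fully open).
Only numpy, scipy, OpenCV 4.12 (cv2) and the standard library are available. Lean on these libraries where they do the work, as an engineer would, in place of code of your own. Each camera call takes 0.05 s, during which the arm holds its last target.

## Task

The ball feeder on the lab bench is set to drop into the yellow tray. With a fingertip, press the raised green end of the seesaw chute all the way down so that it rocks over, and then push the red tab of the feed gate sideways until the gate is fully open, so that all four steel balls run down into the green tray. Do not touch the balls or pick anything up, leave the things standing around where they are, and finish clear of everything.

Things in the scene. Friction and masses are not known exactly. Their poses are not given: they have to be found in the camera images.
- stand: ball feeder, fixed to the bench: slate-grey base plate 235 x 390 x 8 mm carrying seesaw chute, green tray (right), yellow tray (left) and feed ramp behind. Origin on the bench under the seesaw's pivot; x points from the seesaw up the ramp (away from the robot at yaw 0), y left to the yellow tray, z up. The plate spans x -65 to 170, y -195 to 195 mm.
- seesaw (a joint): tilt of the white seesaw chute (open trough 200 mm long along the stand's y, 34 wide, 30 deep, pivot 90 mm up), rad: -0.24 yellow end fully down, 0 level, +0.24 green end fully down; hard stops. Friction keeps it where left; 1 to 2 N down on the raised pad rocks it. Balls pass under the coloured press pads that bridge its ends.
- green_pad (a point): centre of the flat top face of the green press pad on the seesaw's right (-y) end: 44 mm along the stand's x, 36 mm along the chute, 80 mm from the pivot. Its top is about 140 mm above the bench when raised (start), 105 mm when fully down.
- yellow_pad (a point): centre of the top face of the same kind of pad, yellow, on the left (+y) end; low at the start.
- feed_gate (a joint): travel of the feed gate, m: 0 closed (its steel blade stops the balls), 0.042 fully open, at a hard stop. It slides level along the stand's +y (towards the yellow side), needs about 1.5 N and stays where it is left.
- gate_tab (a point): centre of the gate's red upright push tab, 26 (stand x) x 8 (stand y) x 42 mm tall, foot 135 and top 177 mm above the bench, 60 mm behind the pivot and, closed, 40 mm right of the ramp's middle. Push its right (-y) face 42 mm towards +y; the space to its right is free. Ramp walls and balls near it stay below 130 mm; the gate's own bar runs left from the tab's foot.
- green_tray (a point): middle of the green tray's inner floor, 12 mm above the bench; axes as the stand's. Inside 82 x 102 mm, rim 38 mm above this floor, outer end wall (clear plastic) 70 mm. Fixed to the stand.
- yellow_tray (a point): middle of the yellow tray's inner floor, the same size
- ball0_center (a point): centre of a loose steel grinding ball, 16 mm across, 17 g; at the start it waits in the ramp behind the gate, in a row with the three others
- ball1_center (a point): centre of a loose steel grinding ball, 16 mm across, 17 g; at the start it waits in the ramp behind the gate, in a row with the three others
- ball2_center (a point): centre of a loose steel grinding ball, 16 mm across, 17 g; at the start it waits in the ramp behind the gate, in a row with the three others
- ball3_center (a point): centre of a loose steel grinding ball, 16 mm across, 17 g; at the start it waits in the ramp behind the gate, in a row with the three others
- vial_a: bystander: small glass vial with blue cap, 22 mm across, 52 mm tall, standing on the feeder's base plate behind the green tray; origin at its foot
- vial_b: bystander: the same with white cap, behind the yellow tray
- mill_jar: bystander: steel grinding jar with dark lid, 72 mm across, 64 mm tall, on the bench; origin at its foot
- amber_bottle: bystander: amber bottle, 60 mm across, 130 mm tall; origin at its foot
- beaker: bystander: open glass beaker, 68 mm across, 90 mm tall; origin at its foot
- white_jar: bystander: white plastic jar with blue cap, 70 mm across, 80 mm tall; origin at its foot
- ball0: the same ball as point ball0_center (use the point for its position)
- ball1: the same ball as point ball1_center (use the point for its position)
- ball2: the same ball as point ball2_center (use the point for its position)
- ball3: the same ball as point ball3_center (use the point for its position)

How it is judged (in metres and radians):
On the way, in this order (a step that is already met when the one before it is completed fails the run):
1. the seesaw is rocked over, green end down, while the gate is still shut (value of joint seesaw above 0.18 rad and value of joint feed_gate below 0.006 m), for 0.2 s.
2. the feed gate is pushed open (value of joint feed_gate above 0.028 m and value of joint seesaw above 0.18 rad), for 0.2 s.
At the end, for the whole second after the job is handed in: Seesaw over with its green end down (joint above 0.18 rad), feed gate open (more than 28 mm of its 42), and all four balls lying inside the green tray (nearly at rest, under 0.15 m/s) (all of step 2 and x of ball0_center in the frame of green_tray between -0.042 and 0.042 m and y of ball0_center in the frame of green_tray between -0.052 and 0.052 m and z of each of ball0_center, ball1_center, ball2_center, ball3_center in the frame of green_tray below 0.035 m and linear speed of each of ball0, ball1, ball2, ball3 below 0.15 m/s and x of ball1_center in the frame of green_tray between -0.042 and 0.042 m and y of ball1_center in the frame of green_tray between -0.052 and 0.052 m and x of ball2_center in the frame of green_tray between -0.042 and 0.042 m and y of ball2_center in the frame of green_tray between -0.052 and 0.052 m and x of ball3_center in the frame of green_tray between -0.042 and 0.042 m and y of ball3_center in the frame of green_tray between -0.052 and 0.052 m); the robot touches nothing.
It fails at once if a ball goes off the yellow (left) end of the seesaw (y of any of ball0_center, ball1_center, ball2_center, ball3_center in the frame of stand above 0.085 m).
It fails at once if a ball is touched by the robot (contact force between any of the arm, the fingers and ball0 above 0.3 N or contact force between any of the arm, the fingers and ball1 above 0.3 N or contact force between any of the arm, the fingers and ball2 above 0.3 N or contact force between any of the arm, the fingers and ball3 above 0.3 N).
It fails at once if a ball is lifted out of the ramp (z of any of ball0_center, ball1_center, ball2_center, ball3_center in the frame of stand above 0.155 m).
It fails at once if a bystander is moved more than 20 mm or tipped over (distance of any of vial_a, vial_b, mill_jar, amber_bottle, beaker, white_jar from where it was at the start of the episode above 0.02 m or angle between any of vial_a, vial_b, mill_jar, amber_bottle, beaker, white_jar's own z axis and vertical above 0.5 rad).
It also fails if it takes over 40 s, if anything falls off the work surface, if the arm or the gripper's body presses on something with over 40 N, if the wrist force passes 120 N, or if a joint passes its speed limit or range.

## Working session

There is one attempt and no reset: what is moved stays moved. The work goes in short steps, Python scripts to look and compute and a shell command to move; the robot and the scene stay as the last step left them, time stands still between calls to the robot, and variables do not carry over. Pictures are saved under pics/ and viewed, and the job is handed in when it is done.

```bash
mkdir -p pics; cat > h.py <<'E'
import numpy as np, cv2
from cell import *
def px2w(name,u,v,d):
    c=get_calibration(name);f=240/np.tan(np.radians(c["vfov"])/2)
    p=np.array([(u-c["cx"])/f*d,-(v-c["cy"])/f*d,-d,1]);return (np.array(c["pose"])@p)[:3]
E
python3 - <<'E'
from h import *
for n in("side","top"):
    p,d=snapshot(n);cv2.imwrite(f"pics/{n}0.png",p);np.save(f"{n}0.npy",d);print(n,get_calibration(n))
s=get_state();print(s)
E
```

```text
side {'vfov': 51.47068707929253, 'cx': 325.3274856625717, 'cy': 245.66845611062087, 'pose': array([[ 7.14122575e-01,  3.64569939e-01, -5.97593263e-01,
        -5.33613012e+01],
       [-6.99921150e-01,  3.86256223e-01, -6.00763276e-01,
        -6.50623029e+02],
       [ 1.18038853e-02,  8.47286781e-01,  5.31004500e-01,
         6.61665754e+02],
       [ 0.00000000e+00,  0.00000000e+00,  0.00000000e+00,
         1.00000000e+00]])}
top {'vfov': 42.21152265155338, 'cx': 311.635968512057, 'cy': 240.52235503826716, 'pose': array([[-1.29803671e-03,  9.88634045e-01, -1.50336422e-01,
         3.22791886e+02],
       [-9.99966215e-01, -2.50350708e-03, -7.82950298e-03,
        -1.72335447e+01],
       [-8.11688150e-03,  1.50321180e-01,  9.88603894e-01,
         1.82095838e+03],
       [ 0.00000000e+00,  0.00000000e+00,  0.00000000e+00,
         1.00000000e+00]])}
{'time_s': 0.1, 'q': array([ 1.22600730e+00,  2.38762460e-01, -1.41858079e-02,  1.31923010e+00,
        2.40030200e-05,  1.57080227e+00]), 'dq': array([-0.00010479, -0.00262139,  0.00160834,  0.00112145, -0.00128308,
        0.00084166]), 'joint_efforts': array([-8.39811146e-04, -5.39721787e+01,  3.46998525e+01,  1.33346554e-02,
       -7.36354082e-06, -2.48351846e-06]), 'ee_pos': array([177.31809698, 493.75794812, 249.71387823]), 'tcp_rot': array([-5.38879019e-01, -3.09476512e+00,  2.13207570e-03]), 'contact_force': array([ 0.62159622, -0.27737528,  0.5508944 ]), 'torque': array([0.02797024, 0.02837697, 0.00901242]), 'finger_gap': 1.0000262422707642}
```

View pics/side0.png

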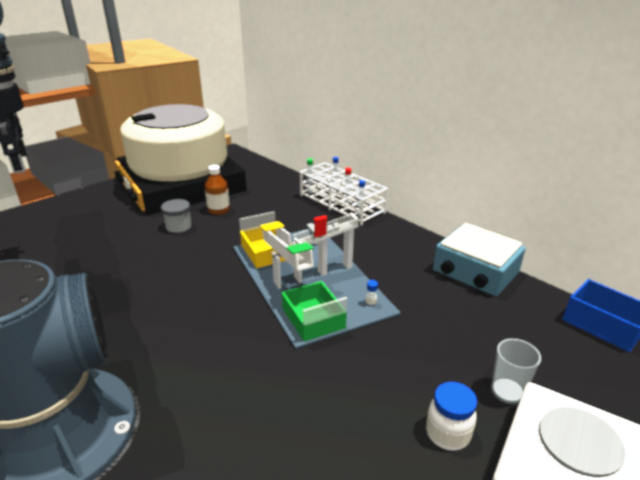

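View pics/top0.png

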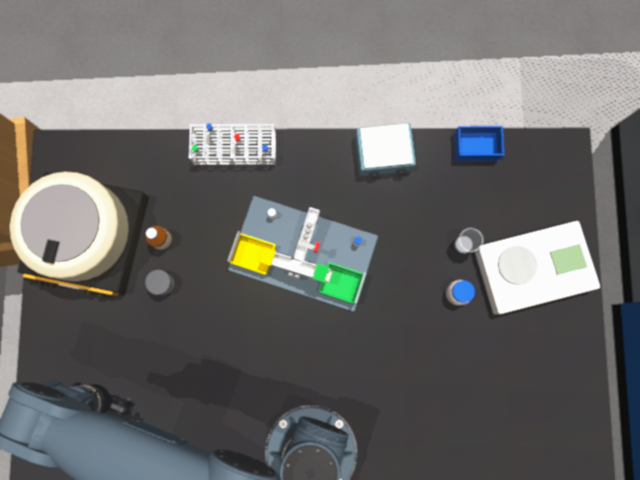

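```bash
python3 - <<'E'
from h import *
p=cv2.imread("pics/top0.png");cv2.imwrite("pics/top0c.png",cv2.resize(p[120:320,200:460],None,fx=3,fy=3,interpolation=cv2.INTER_CUBIC))
p=cv2.imread("pics/side0.png");cv2.imwrite("pics/side0c.png",cv2.resize(p[130:330,220:480],None,fx=3,fy=3,interpolation=cv2.INTER_CUBIC))
E
```

```text
(no output)
```

View pics/top0c.png

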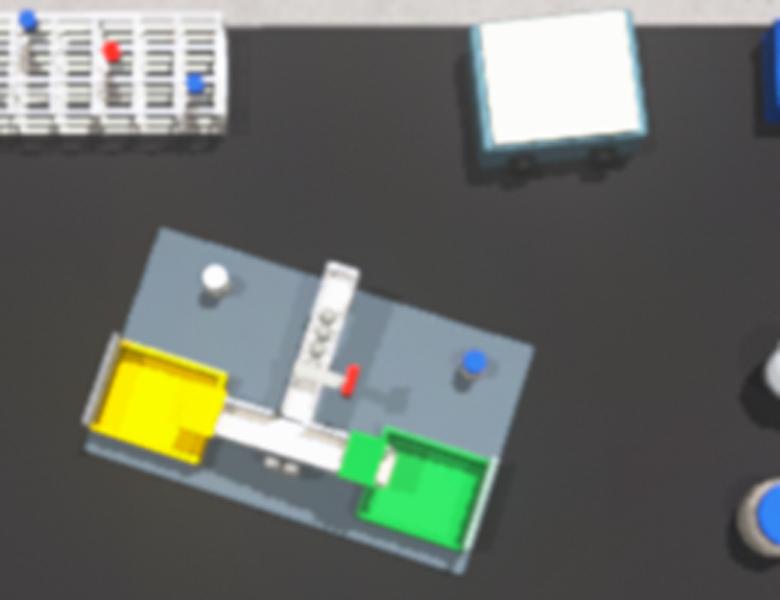

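View pics/side0c.png

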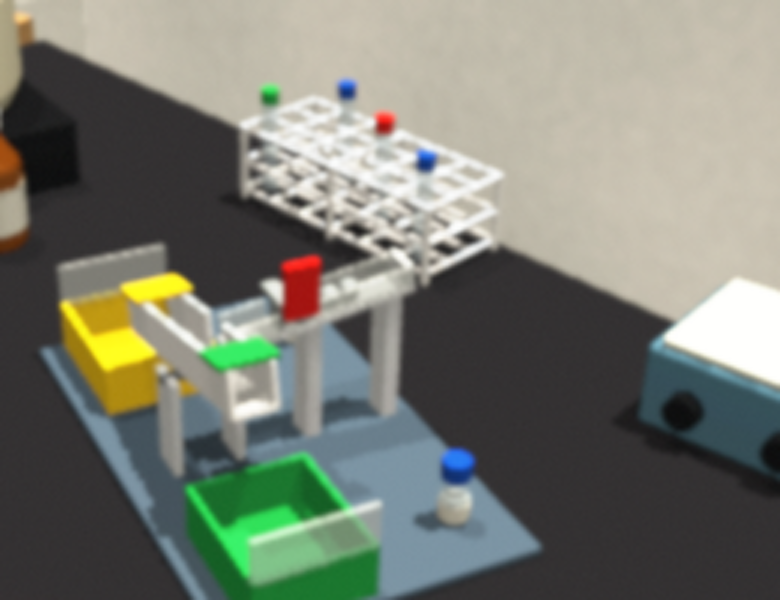

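The top view crop shows the plate corners at about (160,228), (533,347), (462,573) and (85,450). The green pad is near (361,458) and the red tab near (351,380). In the side crop the pad top is at (240,354) and the tab at (301,288).

```bash
cat >> h.py <<'E'
def ray(name,u,v,z):
    o=px2w(name,u,v,0.);p=px2w(name,u,v,1000.);return o+(p-o)*(z-o[2])/(p[2]-o[2])
def fitpose(L,W):  # 2D
    L=np.array(L);W=np.array(W)[:,:2];lm,wm=L.mean(0),W.mean(0)
    H=(L-lm).T@(W-wm);a=np.arctan2(H[0,1]-H[1,0],H[0,0]+H[1,1]);R=np.array([[np.cos(a),-np.sin(a)],[np.sin(a),np.cos(a)]])
    t=wm-R@lm;return a,t,(W-(L@R.T+t))
E
python3 - <<'E'
from h import *
T=lambda x,y:(200+x/3,120+y/3); S=lambda x,y:(220+x/3,130+y/3)
dt=np.load("top0.npy");ds=np.load("side0.npy")
L=[(170,195),(170,-195),(-65,-195),(-65,195)];C=[(160,228),(533,347),(462,573),(85,450)]
W=[ray("top",*T(*c),8) for c in C];a,t,r=fitpose(L,W);print(a,t,r)
R=np.array([[np.cos(a),-np.sin(a)],[np.sin(a),np.cos(a)]])
def loc(w): return R.T@(np.array(w)[:2]-t)
p=ray("top",*T(361,458),140);print("pad top ray",p,loc(p))
p=ray("top",*T(352,368),177);print("tab top",p,loc(p))
p=ray("side",*S(240,354),140);print("pad side",p,loc(p))
p=ray("side",*S(303,262),177);print("tab side",p,loc(p))
# depth clouds by color
for n,d in(("top",dt),("side",ds)):
    im=cv2.imread(f"pics/{n}0.png");hsv=cv2.cvtColor(im,cv2.COLOR_BGR2HSV)
    for nm,lo,hi in(("red",(0,150,80),(8,255,255)),("green",(50,120,60),(75,255,255)),("yellow",(24,150,80),(32,255,255))):
        m=cv2.inRange(hsv,lo,hi)
        vs,us=np.nonzero(m);P=np.array([px2w(n,u,v,d[v,u]) for u,v in zip(us,vs) if d[v,u]>0])
        Q=np.array([loc(x) for x in P]); k=(abs(Q[:,0])<120)&(abs(Q[:,1])<150);P=P[k];Q=Q[k]
        if nm=="red": sel=P[:,2]>125
        else: sel=P[:,2]>90
        if sel.sum(): print(n,nm,sel.sum(),"world",P[sel].mean(0),"loc min/mean/max",Q[sel].min(0),Q[sel].mean(0),Q[sel].max(0),"z",P[sel][:,2].min(),P[sel][:,2].max())
E
```

```text
-0.3154234608528289 [512.36560994  38.61105755] [[-1.15659881 -0.31627781]
 [-1.0016835   1.79818901]
 [ 1.52208396  1.23250363]
 [ 0.63619836 -2.71441483]]
pad top ray [490.14625209 -27.40251135 140.        ] [ -0.64450017 -69.64966448]
tab top [566.95194778 -19.43461808 177.        ] [ 69.90020166 -38.24827507]
pad side [491.66840026 -32.54143132 140.        ] [  2.39674394 -74.06285696]
tab side [561.02583352 -19.4800726  177.        ] [ 64.28055253 -40.12988074]
top red 28 world [557.22099861 -16.70856751 174.0693644 ] loc min/mean/max [ 47.7545472  -41.84394887] [ 59.80365505 -38.67543993] [ 73.02090357 -34.92570868] z 155.00346649181233 181.47198807389555
top green 194 world [491.18139331 -27.70890546 140.67016181] loc min/mean/max [-21.5290897  -86.36463084] [  0.43462176 -69.61982212] [ 22.79582122 -53.44064383] z 129.04506639719807 153.12719432067684
top yellow 196 world [540.65161955 121.42428454 107.34632607] loc min/mean/max [-20.82347711  69.67352787] [ 1.20027998 87.50250414] [ 23.46011677 105.80455846] z 94.33857456598207 117.5001315110253
side red 223 world [557.98839037 -19.77608691 159.17993485] loc min/mean/max [ 49.31337943 -45.25404046] [ 61.48479062 -41.353564  ] [ 75.42569764 -34.03539401] z 135.81864426975176 178.5273809668671Traceback (most recent call last):
  File "<stdin>", line 17, in <module>
  File "h.py", line 4, in px2w
    c=get_calibration(name);f=240/np.tan(np.radians(c["vfov"])/2)
ValueError: time passes only in moves, steps and waits
```

```bash
cat > g.py <<'E'
import numpy as np
from scipy.spatial.transform import Rotation as Ro
from cell import *
a,t=-0.3154,np.array([512.9,39.2])
A=np.array([[np.cos(a),-np.sin(a)],[np.sin(a),np.cos(a)]])
def go(lx,ly,ztip,yaw_axis=None):
    s=get_state();R=Ro.from_rotvec(s["tcp_rot"]);p=np.array(s["ee_pos"])
    tgt=np.append(A@[lx,ly]+t,ztip+19)
    print("t",s["time_s"],"tcp",p.round(1),"local",(A.T@(p[:2]-t)).round(1),"tipz",round(p[2]-19,1),"F",s["contact_force"].round(2),"gap",round(s["finger_gap"],3))
    print("target",tgt.round(1),"tool shift mm",R.inv().apply(tgt-p).round(1))
    M=R.as_matrix()
    best=[]
    for sg in(1,-1):
        x=np.append(A@[0,sg],0);z=np.array([0,0,-1.]);D=np.column_stack([x,np.cross(z,x),z])
        best.append((R.inv()*Ro.from_matrix(D)).as_rotvec())
    print("turn opts",[b.round(4) for b in best],"q",np.round(s["q"],3))
E
python3 -c "
from g import *
go(-8,-80,200)
print(Ro.from_rotvec(get_state()['tcp_rot']).as_matrix().round(3))"
```

```text
t 0.1 tcp [177.3 493.8 249.7] local [-460.  328.] tipz 230.7 F [ 0.62 -0.28  0.55] gap 1.0
target [480.5 -34.4 219. ] tool shift mm [-463.8 -394.5   31.2]
turn opts [array([-1.1000e-03,  1.0000e-03,  1.5414e+00]), array([-1.1000e-03, -1.1000e-03, -1.6002e+00])] q [ 1.226  0.239 -0.014  1.319  0.     1.571]
[[-0.941  0.338 -0.   ]
 [ 0.338  0.941 -0.001]
 [ 0.    -0.001 -1.   ]]
```

```bash
python3 -m handwheel '[{"dx":-0.04,"dy":-0.034,"wz":0.15},{"dx":-0.08,"dy":-0.068,"wz":0.3},{"dx":-0.12,"dy":-0.102,"wz":0.45},{"dx":-0.16,"dy":-0.136,"wz":0.6},{"dx":-0.2,"dy":-0.17,"wz":0.75}]' -1 20; python3 -c "
from g import *
go(-8,-80,200)"
```

```text
t 0.1 tcp [177.3 493.8 249.7] local [-460.  328.] tipz 230.7 F [ 0.62 -0.28  0.55] gap 1.0
target [480.5 -34.4 219. ] tool shift mm [-463.8 -394.5   31.2]
turn opts [array([-1.1000e-03,  1.0000e-03,  1.5414e+00]), array([-1.1000e-03, -1.1000e-03, -1.6002e+00])] q [ 1.226  0.239 -0.014  1.319  0.     1.571]$[0]: bad value
```

```bash
python3 -m handwheel '[{"dx":-0.04,"dy":-0.034,"dz":0,"wx":0,"wy":0,"wz":0.15},{"dx":-0.08,"dy":-0.068,"dz":0,"wx":0,"wy":0,"wz":0.3},{"dx":-0.12,"dy":-0.102,"dz":0,"wx":0,"wy":0,"wz":0.45},{"dx":-0.16,"dy":-0.136,"dz":0,"wx":0,"wy":0,"wz":0.6},{"dx":-0.2,"dy":-0.17,"dz":0,"wx":0,"wy":0,"wz":0.75}]' -1 20; python3 -c "
from g import *
go(-8,-80,200)"
```

```text
time_s: 0.72
ee_pos: [308.6, 264.9, 250.2]
tcp_rot: [1.641, 2.679, -0.0]
contact_force: [0.8, 0.2, 0.9]
finger_gap: 0.001
t 0.725 tcp [308.6 264.9 250.2] local [-264.2  151.2] tipz 231.2 F [0.77 0.18 0.87] gap 0.001
target [480.5 -34.4 219. ] tool shift mm [-344.7   17.2   31.2]
turn opts [array([-0.000e+00,  2.000e-04,  7.869e-01]), array([-2.0000e-04, -0.0000e+00, -2.3547e+00])] q [ 0.709  0.035 -0.257  1.278 -0.     1.809]
```

```bash
python3 -m handwheel '[{"dx":-0.05,"dy":0.003,"dz":0,"wx":0,"wy":0,"wz":0.16},{"dx":-0.1,"dy":0.006,"dz":0,"wx":0,"wy":0,"wz":0.32},{"dx":-0.15,"dy":0.009,"dz":0,"wx":0,"wy":0,"wz":0.48},{"dx":-0.2,"dy":0.012,"dz":0,"wx":0,"wy":0,"wz":0.64},{"dx":-0.25,"dy":0.014,"dz":0,"wx":0,"wy":0,"wz":0.787}]' -1 20; python3 -c "
from g import *
go(-8,-80,170)"
```

```text
time_s: 1.35
ee_pos: [435.7, 49.1, 250.2]
tcp_rot: [-2.543, -1.844, 0.0]
contact_force: [0.7, 0.8, 0.4]
finger_gap: -0.001
t 1.35 tcp [435.7  49.1 250.2] local [-76.4 -14.5] tipz 231.2 F [0.74 0.82 0.41] gap -0.001
target [480.5 -34.4 189. ] tool shift mm [-65.4  68.5  61.2]
turn opts [array([-0.0001,  0.    , -0.0007]), array([0.0000e+00, 2.0000e-04, 3.1409e+00])] q [ 0.112  0.09  -0.197  1.283  0.     1.999]
```

```bash
python3 -m handwheel '[{"dx":-0.022,"dy":0.023,"dz":0,"wx":0,"wy":0,"wz":0},{"dx":-0.044,"dy":0.046,"dz":0,"wx":0,"wy":0,"wz":0},{"dx":-0.065,"dy":0.0685,"dz":0.02,"wx":0,"wy":0,"wz":0},{"dx":-0.065,"dy":0.0685,"dz":0.045,"wx":0,"wy":0,"wz":0},{"dx":-0.065,"dy":0.0685,"dz":0.061,"wx":0,"wy":0,"wz":0}]' -1 20; python3 - <<'E'
from g import *
go(-8,-80,143)
import cv2
p,d=snapshot("side");cv2.imwrite("pics/side1.png",cv2.resize(p[130:330,220:480],None,fx=3,fy=3,interpolation=cv2.INTER_CUBIC))
p,d=snapshot("top");cv2.imwrite("pics/top1.png",cv2.resize(p[120:320,200:460],None,fx=3,fy=3,interpolation=cv2.INTER_CUBIC))
E
```

```text
time_s: 1.98
ee_pos: [480.0, -32.7, 187.8]
tcp_rot: [-2.539, -1.849, 0.002]
contact_force: [0.3, -0.0, -0.7]
finger_gap: -0.004
t 1.975 tcp [480.  -32.7 187.8] local [ -9.  -78.5] tipz 168.8 F [ 0.29 -0.04 -0.72] gap -0.004
target [480.5 -34.4 162. ] tool shift mm [-1.5  1.  25.8]
turn opts [array([-0.0018,  0.0006,  0.0033]), array([-9.0000e-04, -2.9000e-03, -3.1383e+00])] q [-0.068  0.196 -0.234  1.143 -0.     1.815]
```

View pics/side1.png

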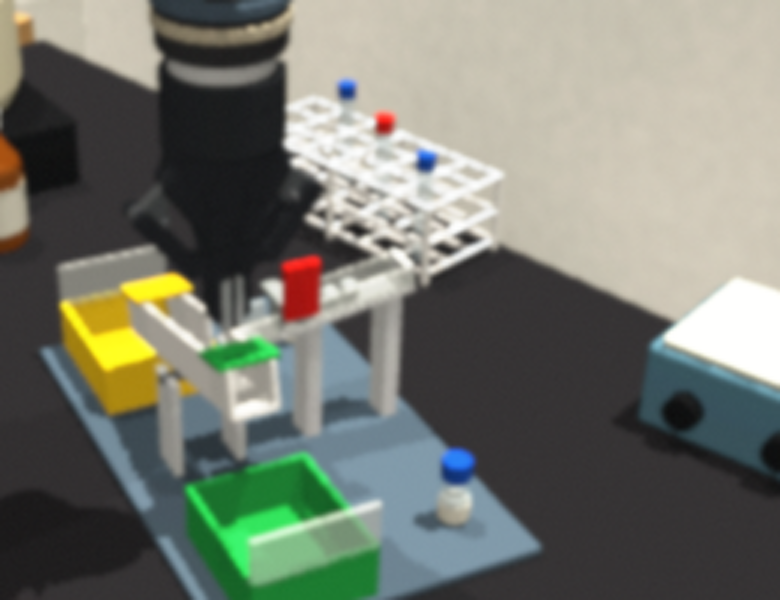

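View pics/top1.png

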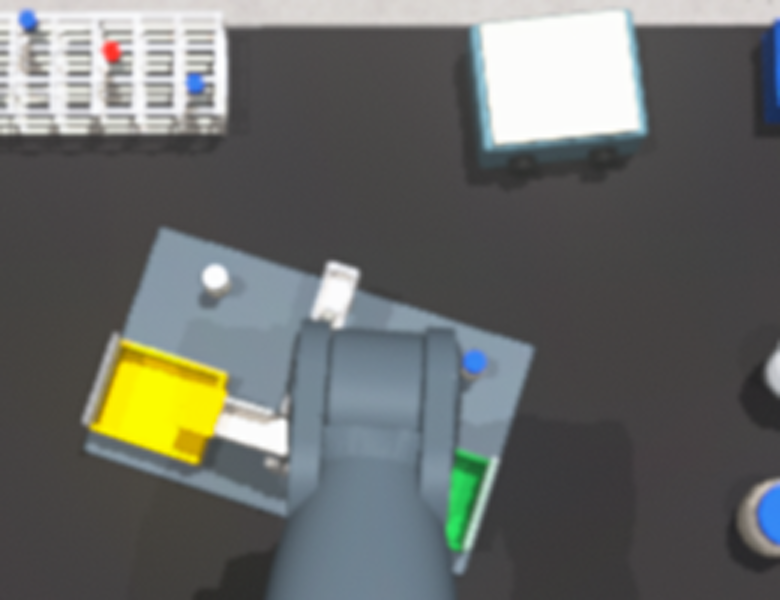

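The side crop shows the closed fingertips over the green pad at about (232,328). The finger linkage flares out to (320,180), towards the red tab. I'll shift outwards and towards the front before descending.

```bash
python3 -m handwheel '[{"dx":-0.0075,"dy":-0.006,"dz":0.005,"wx":0,"wy":0,"wz":0},{"dx":-0.0075,"dy":-0.006,"dz":0.010,"wx":0,"wy":0,"wz":0},{"dx":-0.0075,"dy":-0.006,"dz":0.015,"wx":0,"wy":0,"wz":0},{"dx":-0.0075,"dy":-0.006,"dz":0.015,"wx":0,"wy":0,"wz":0},{"dx":-0.0075,"dy":-0.006,"dz":0.015,"wx":0,"wy":0,"wz":0}]' -1 20; python3 - <<'E'
from g import *
go(-15,-86,103)
import cv2
p,d=snapshot("side");cv2.imwrite("pics/side2.png",cv2.resize(p[170:290,240:400],None,fx=5,fy=5,interpolation=cv2.INTER_CUBIC))
E
```

```text
time_s: 2.7
ee_pos: [472.7, -37.4, 174.5]
tcp_rot: [2.538, 1.851, 0.0]
contact_force: [0.9, 0.2, 0.1]
finger_gap: 0.003
t 2.7 tcp [472.7 -37.4 174.5] local [-14.5 -85.3] tipz 155.5 F [0.89 0.18 0.1 ] gap 0.003
target [472.  -37.9 122. ] tool shift mm [-0.7 -0.5 52.5]
turn opts [array([0.0003, 0.    , 0.0046]), array([-1.000e-04,  4.000e-04, -3.137e+00])] q [-0.079  0.192 -0.275  1.104 -0.     1.803]
```

View pics/side2.png

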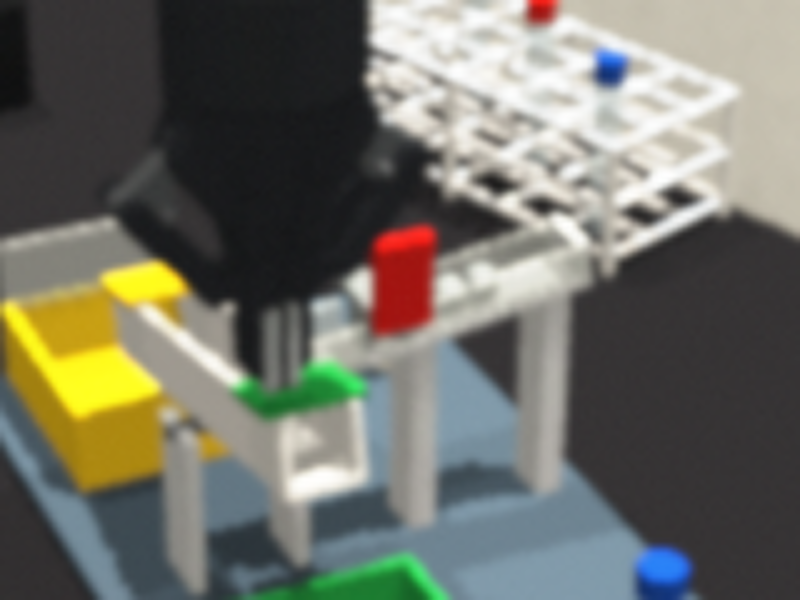

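Tips are just above the green pad at about (275,392), roughly 10 mm clear. I'm starting the press, drifting outward with the pad.

```bash
python3 -m handwheel '[{"dx":-0.001,"dy":0,"dz":0.008,"wx":0,"wy":0,"wz":0},{"dx":-0.002,"dy":0,"dz":0.016,"wx":0,"wy":0,"wz":0},{"dx":-0.003,"dy":0,"dz":0.024,"wx":0,"wy":0,"wz":0},{"dx":-0.005,"dy":0,"dz":0.030,"wx":0,"wy":0,"wz":0},{"dx":-0.006,"dy":0,"dz":0.035,"wx":0,"wy":0,"wz":0}]' -1 20; python3 - <<'E'
from g import *
go(-15,-92,103)
import cv2
p,d=snapshot("side");cv2.imwrite("pics/side3.png",cv2.resize(p[170:290,240:400],None,fx=5,fy=5,interpolation=cv2.INTER_CUBIC))
E
```

```text
time_s: 3.38
ee_pos: [470.5, -43.4, 138.9]
tcp_rot: [-2.539, -1.85, 0.001]
contact_force: [0.1, -0.1, 1.7]
finger_gap: 0.005
t 3.375 tcp [470.5 -43.4 138.9] local [-14.7 -91.7] tipz 119.9 F [ 0.14 -0.11  1.74] gap 0.005
target [470.1 -43.6 122. ] tool shift mm [-0.3 -0.3 16.9]
turn opts [array([-0.0003,  0.0003,  0.0043]), array([-4.0000e-04, -5.0000e-04, -3.1373e+00])] q [-0.092  0.217 -0.341  1.013 -0.     1.79 ]
```

View pics/side3.png

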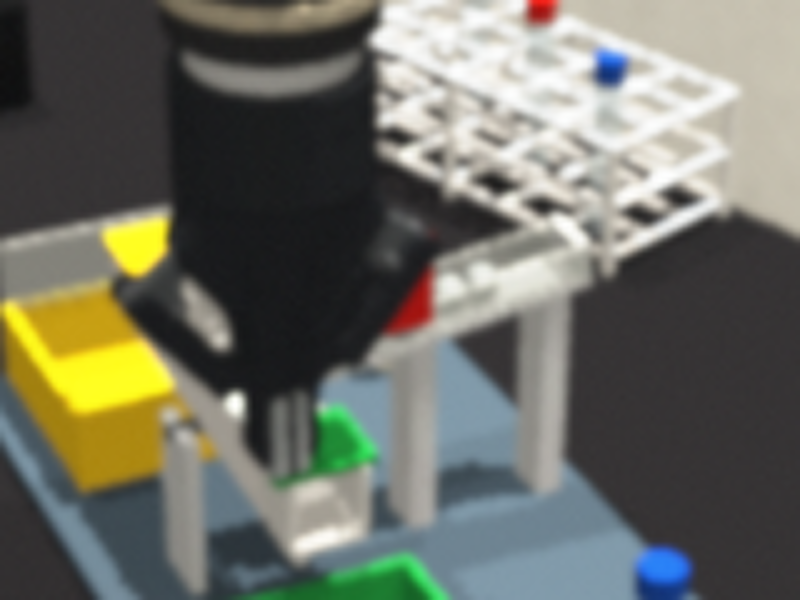

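The pad has come down with the tips, now at about (290,470), and the knuckle passes in front of the tab. Continuing down.

```bash
python3 -m handwheel '[{"dx":-0.001,"dy":0,"dz":0.005,"wx":0,"wy":0,"wz":0},{"dx":-0.002,"dy":0,"dz":0.010,"wx":0,"wy":0,"wz":0},{"dx":-0.002,"dy":0,"dz":0.014,"wx":0,"wy":0,"wz":0},{"dx":-0.002,"dy":0,"dz":0.016,"wx":0,"wy":0,"wz":0},{"dx":-0.002,"dy":0,"dz":0.016,"wx":0,"wy":0,"wz":0}]' -1 20; python3 - <<'E'
from g import *
go(-15,-94,100)
import cv2
p,d=snapshot("side");cv2.imwrite("pics/side4.png",cv2.resize(p[170:290,240:400],None,fx=5,fy=5,interpolation=cv2.INTER_CUBIC))
E
```

```text
time_s: 4.05
ee_pos: [470.0, -45.1, 123.5]
tcp_rot: [2.539, 1.85, -0.0]
contact_force: [-1.0, -2.4, 3.3]
finger_gap: 0.003
t 4.05 tcp [470.  -45.1 123.5] local [-14.6 -93.5] tipz 104.5 F [-1.05 -2.43  3.34] gap 0.003
target [469.5 -45.5 119. ] tool shift mm [-0.5 -0.4  4.5]
turn opts [array([0.0001, 0.0002, 0.0044]), array([-3.0000e-04,  2.0000e-04, -3.1372e+00])] q [-0.096  0.23  -0.368  0.973 -0.     1.786]
```

View pics/side4.png

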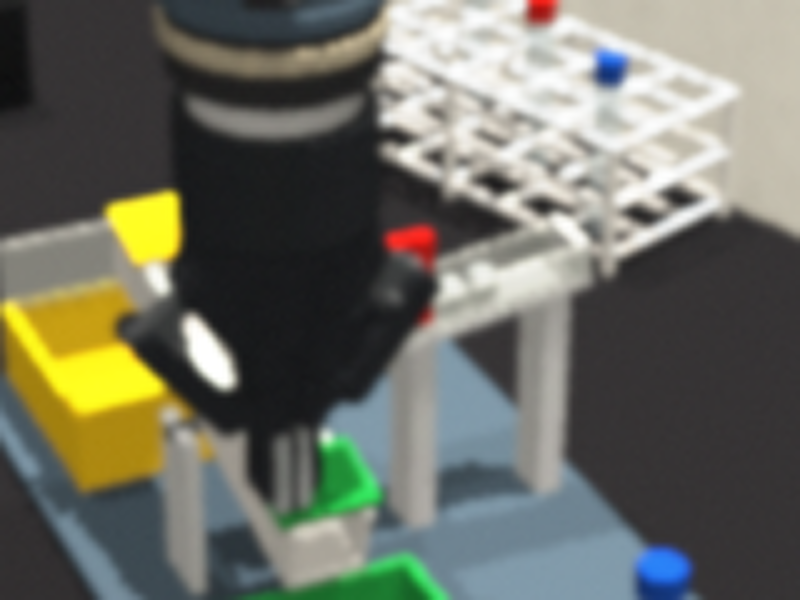

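```bash
python3 -m handwheel '[{"dx":0,"dy":0,"dz":0.001,"wx":0,"wy":0,"wz":0},{"dx":0,"dy":0,"dz":0.002,"wx":0,"wy":0,"wz":0},{"dx":0,"dy":0,"dz":0.003,"wx":0,"wy":0,"wz":0},{"dx":0,"dy":0,"dz":0.003,"wx":0,"wy":0,"wz":0},{"dx":0,"dy":0,"dz":0.003,"wx":0,"wy":0,"wz":0}]' -1 20; python3 -c "
from g import *
go(-15,-94,100)"
```

```text
time_s: 4.72
ee_pos: [470.3, -45.2, 122.6]
tcp_rot: [2.537, 1.85, 0.002]
contact_force: [-10.6, -1.9, 31.1]
finger_gap: -0.002
t 4.725 tcp [470.3 -45.2 122.6] local [-14.3 -93.5] tipz 103.6 F [-10.61  -1.87  31.06] gap -0.002
target [469.5 -45.5 119. ] tool shift mm [-0.5 -0.7  3.6]
turn opts [array([ 0.0023, -0.0003,  0.0044]), array([ 4.0000e-04,  3.5000e-03, -3.1372e+00])] q [-0.096  0.23  -0.37   0.968 -0.     1.786]
```

Force jumped to 31 N and the tip stopped at 103.6 mm, which is the hard stop. Lifting straight up.

```bash
python3 -m handwheel '[{"dx":0,"dy":0,"dz":-0.005,"wx":0,"wy":0,"wz":0},{"dx":0,"dy":0,"dz":-0.025,"wx":0,"wy":0,"wz":0},{"dx":0,"dy":0,"dz":-0.055,"wx":0,"wy":0,"wz":0},{"dx":0,"dy":0,"dz":-0.095,"wx":0,"wy":0,"wz":0},{"dx":0,"dy":0,"dz":-0.095,"wx":0,"wy":0,"wz":0}]' -1 20; python3 - <<'E'
from g import *
go(60,-76,195)
import cv2
p,d=snapshot("side");cv2.imwrite("pics/side5.png",cv2.resize(p[170:290,240:400],None,fx=5,fy=5,interpolation=cv2.INTER_CUBIC))
E
```

```text
time_s: 5.35
ee_pos: [471.7, -45.1, 217.8]
tcp_rot: [2.536, 1.849, 0.006]
contact_force: [0.3, -0.5, 0.5]
finger_gap: 0.001
t 5.35 tcp [471.7 -45.1 217.8] local [-13.  -92.9] tipz 198.8 F [ 0.26 -0.49  0.47] gap 0.001
target [546.4 -51.7 214. ] tool shift mm [16.5 73.1  4.1]
turn opts [array([ 0.0047, -0.0013,  0.0045]), array([ 2.100e-03,  7.400e-03, -3.137e+00])] q [-0.095  0.161 -0.197  1.207  0.     1.786]
```

View pics/side5.png

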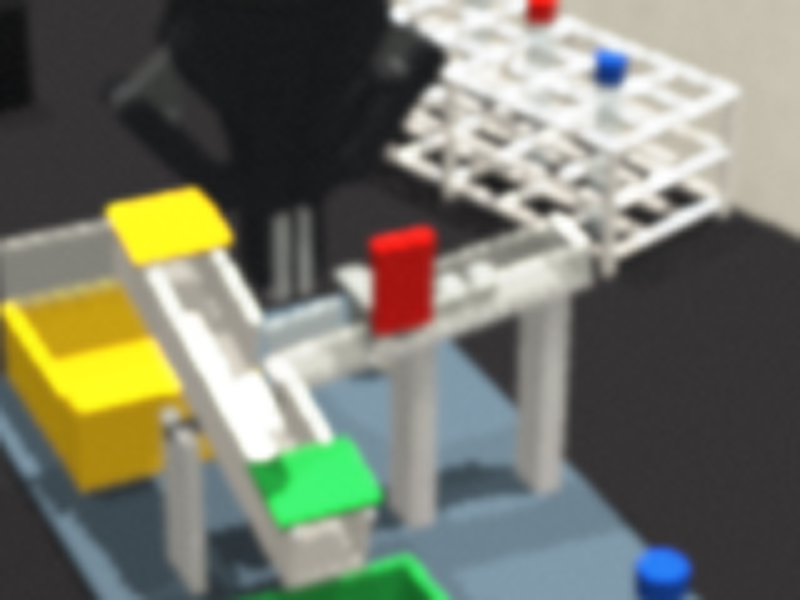

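The seesaw is fully over: the yellow pad is up at (170,225), the green pad down at (320,480), and the tab is still closed at (402,280). Moving to the right of the tab.

```bash
python3 -m handwheel '[{"dx":0.004,"dy":0.025,"dz":0,"wx":0,"wy":0,"wz":0},{"dx":0.008,"dy":0.05,"dz":0,"wx":0,"wy":0,"wz":0},{"dx":0.013,"dy":0.073,"dz":0,"wx":0,"wy":0,"wz":0},{"dx":0.013,"dy":0.073,"dz":0.02,"wx":0,"wy":0,"wz":0},{"dx":0.013,"dy":0.073,"dz":0.04,"wx":0,"wy":0,"wz":0}]' -1 20; python3 - <<'E'
from g import *
go(60,-2-11,152)
import cv2
p,d=snapshot("side");cv2.imwrite("pics/side6.png",cv2.resize(p[170:290,240:400],None,fx=5,fy=5,interpolation=cv2.INTER_CUBIC))
E
```

```text
time_s: 6.02
ee_pos: [543.2, -54.9, 173.2]
tcp_rot: [-2.537, -1.85, 0.002]
contact_force: [-0.4, 0.1, -0.4]
finger_gap: -0.003
t 6.025 tcp [543.2 -54.9 173.2] local [ 58. -80.] tipz 154.2 F [-0.38  0.12 -0.44] gap -0.003
target [565.9   8.2 171. ] tool shift mm [67.   2.3  2.1]
turn opts [array([-0.002 ,  0.0003,  0.0045]), array([-4.0000e-04, -3.2000e-03, -3.1371e+00])] q [-0.101  0.312 -0.112  1.149  0.     1.781]
```

View pics/side6.png

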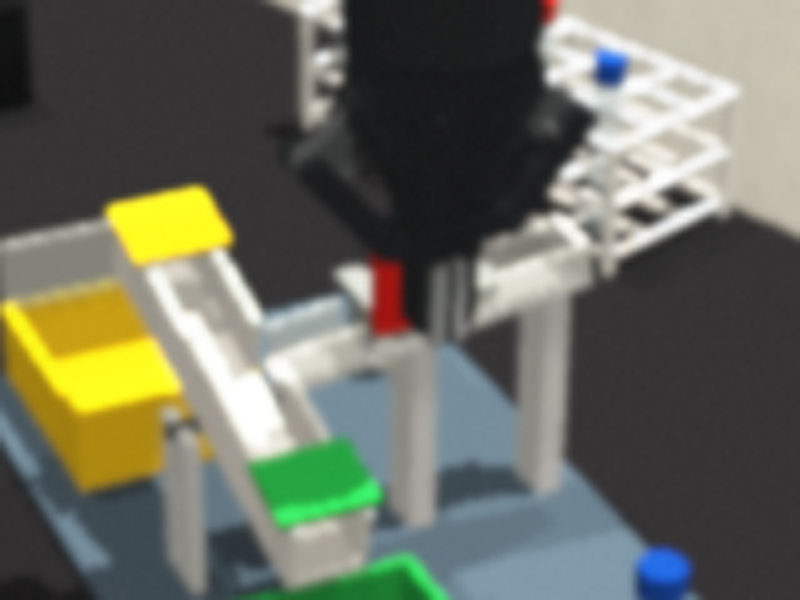

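```bash
python3 -m handwheel '[{"dx":0.01,"dy":0.002,"dz":0,"wx":0,"wy":0,"wz":0},{"dx":0.02,"dy":0.002,"dz":0,"wx":0,"wy":0,"wz":0},{"dx":0.03,"dy":0.002,"dz":0,"wx":0,"wy":0,"wz":0},{"dx":0.042,"dy":0.002,"dz":0,"wx":0,"wy":0,"wz":0},{"dx":0.054,"dy":0.002,"dz":0,"wx":0,"wy":0,"wz":0}]' -1 20; python3 - <<'E'
from g import *
go(60,-2-11,152)
import cv2
p,d=snapshot("side");cv2.imwrite("pics/side7.png",cv2.resize(p[170:290,240:400],None,fx=5,fy=5,interpolation=cv2.INTER_CUBIC))
E
```

```text
time_s: 6.7
ee_pos: [562.4, -3.4, 175.7]
tcp_rot: [2.538, 1.85, 0.001]
contact_force: [0.5, -1.4, -0.1]
finger_gap: 0.0
t 6.7 tcp [562.4  -3.4 175.7] local [ 60.3 -25.2] tipz 156.7 F [ 0.47 -1.42 -0.09] gap 0.0
target [565.9   8.2 171. ] tool shift mm [12.2 -0.2  4.7]
turn opts [array([0.0008, 0.0001, 0.0046]), array([-2.000e-04,  1.200e-03, -3.137e+00])] q [-0.006  0.335 -0.071  1.164 -0.     1.876]
```

View pics/side7.png

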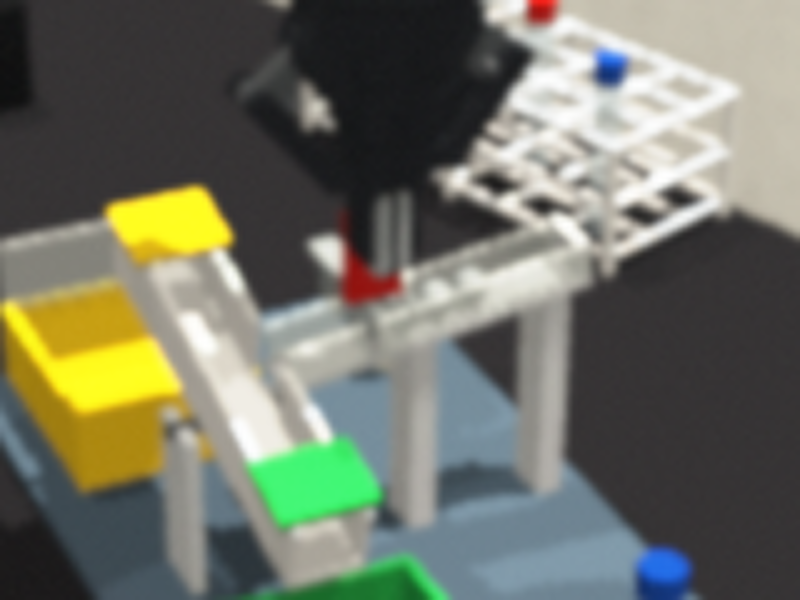

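The tab is moving with the finger (1.4 N) and is now around (370,280). I'll push on to the stop.

```bash
python3 -m handwheel '[{"dx":0.004,"dy":0,"dz":0.001,"wx":0,"wy":0,"wz":0},{"dx":0.008,"dy":0,"dz":0.002,"wx":0,"wy":0,"wz":0},{"dx":0.011,"dy":0,"dz":0.002,"wx":0,"wy":0,"wz":0},{"dx":0.013,"dy":0,"dz":0.002,"wx":0,"wy":0,"wz":0},{"dx":0.013,"dy":0,"dz":0.002,"wx":0,"wy":0,"wz":0}]' -1 20; python3 - <<'E'
from g import *
go(60,-2-11,152)
import cv2
p,d=snapshot("side");cv2.imwrite("pics/side8.png",cv2.resize(p[170:330,240:440],None,fx=4,fy=4,interpolation=cv2.INTER_CUBIC))
E
```

```text
time_s: 7.38
ee_pos: [565.9, 8.2, 173.2]
tcp_rot: [-2.538, -1.851, 0.0]
contact_force: [0.2, -0.6, -0.9]
finger_gap: -0.0
t 7.375 tcp [565.9   8.2 173.2] local [ 60. -13.] tipz 154.2 F [ 0.22 -0.63 -0.88] gap -0.0
target [565.9   8.2 171. ] tool shift mm [-0.   0.   2.2]
turn opts [array([-0.0003, -0.0001,  0.0045]), array([ 2.0000e-04, -5.0000e-04, -3.1371e+00])] q [ 0.014  0.343 -0.065  1.163  0.     1.896]
```

View pics/side8.png

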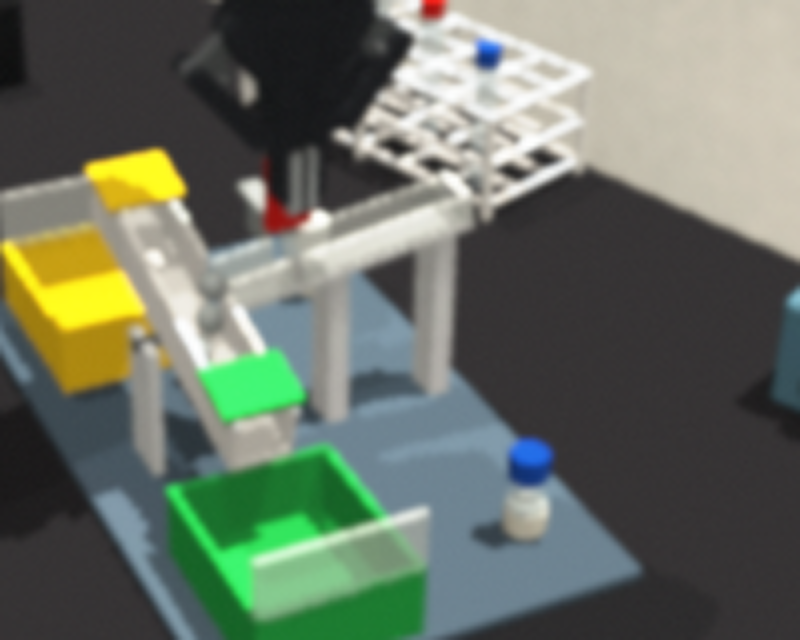

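The balls are rolling onto the seesaw at (213,280) and (210,315). There is no stop force yet, so I'll creep a little further.

```bash
python3 -m handwheel '[{"dx":0.001,"dy":0,"dz":0,"wx":0,"wy":0,"wz":0},{"dx":0.002,"dy":0,"dz":0,"wx":0,"wy":0,"wz":0},{"dx":0.003,"dy":0,"dz":0,"wx":0,"wy":0,"wz":0},{"dx":0.004,"dy":0,"dz":0,"wx":0,"wy":0,"wz":0},{"dx":0.004,"dy":0,"dz":0,"wx":0,"wy":0,"wz":0}]' -1 20; python3 - <<'E'
from g import *
go(60,-13,152)
import cv2
p,d=snapshot("side");cv2.imwrite("pics/side9.png",cv2.resize(p[170:330,240:440],None,fx=4,fy=4,interpolation=cv2.INTER_CUBIC))
E
```

```text
time_s: 8.05
ee_pos: [566.4, 9.7, 173.4]
tcp_rot: [2.538, 1.847, -0.006]
contact_force: [-4.3, -12.7, 3.7]
finger_gap: 0.001
t 8.05 tcp [566.4   9.7 173.4] local [ 60.  -11.4] tipz 154.4 F [ -4.27 -12.75   3.75] gap 0.001
target [565.9   8.2 171. ] tool shift mm [-1.6 -0.   2.4]
turn opts [array([0.0002, 0.0048, 0.0027]), array([-7.5000e-03,  3.0000e-04, -3.1389e+00])] q [ 0.019  0.345 -0.062  1.165 -0.005  1.903]
```

View pics/side9.png

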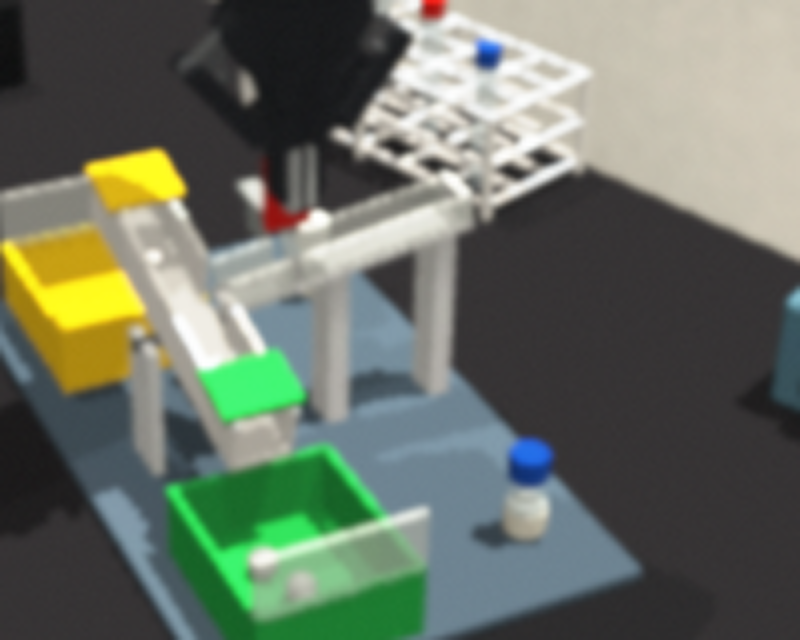

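The stop is reached at 13 N, so the gate is fully open. Two balls are visible in the green tray at (262,562) and (300,585). I'll back off to the right and lift away.

```bash
python3 -m handwheel '[{"dx":-0.015,"dy":0,"dz":0,"wx":0,"wy":0,"wz":0},{"dx":-0.03,"dy":0,"dz":-0.01,"wx":0,"wy":0,"wz":0},{"dx":-0.03,"dy":0,"dz":-0.05,"wx":0,"wy":0,"wz":0},{"dx":-0.03,"dy":0,"dz":-0.1,"wx":0,"wy":0,"wz":0},{"dx":-0.03,"dy":0,"dz":-0.14,"wx":0,"wy":0,"wz":0}]' -1 20
python3 -c "
from g import *
go(-200,140,300)"
```

```text
time_s: 8.72
ee_pos: [557.9, -17.2, 316.2]
tcp_rot: [2.538, 1.849, 0.003]
contact_force: [0.9, -0.6, 0.3]
finger_gap: 0.0
t 8.725 tcp [557.9 -17.2 316.2] local [ 60.3 -39.7] tipz 297.2 F [ 0.92 -0.58  0.27] gap 0.0
target [366.2 234.3 319. ] tool shift mm [ 180.7 -259.5   -3.2]
turn opts [array([ 0.0019, -0.001 ,  0.004 ]), array([ 1.5000e-03,  3.0000e-03, -3.1376e+00])] q [-0.031  0.284  0.216  1.501  0.     1.851]
```

```bash
python3 -m handwheel '[{"dx":0.03,"dy":-0.045,"dz":0,"wx":0,"wy":0,"wz":0},{"dx":0.06,"dy":-0.09,"dz":0,"wx":0,"wy":0,"wz":0},{"dx":0.09,"dy":-0.135,"dz":0,"wx":0,"wy":0,"wz":0},{"dx":0.12,"dy":-0.18,"dz":0,"wx":0,"wy":0,"wz":0},{"dx":0.15,"dy":-0.22,"dz":0,"wx":0,"wy":0,"wz":0}]' -1 20
python3 -m handwheel '[{"dx":0.03,"dy":-0.04,"dz":0,"wx":0,"wy":0,"wz":0},{"dx":0.06,"dy":-0.08,"dz":0,"wx":0,"wy":0,"wz":0},{"dx":0.06,"dy":-0.08,"dz":0,"wx":0,"wy":0,"wz":0},{"dx":0.06,"dy":-0.08,"dz":0,"wx":0,"wy":0,"wz":0},{"dx":0.06,"dy":-0.08,"dz":0,"wx":0,"wy":0,"wz":0}]' -1 20
python3 - <<'E'
from g import *
go(-200,140,300)
import cv2
p,d=snapshot("side");cv2.imwrite("pics/side10.png",cv2.resize(p[170:350,240:440],None,fx=4,fy=3.3,interpolation=cv2.INTER_CUBIC));cv2.imwrite("pics/side10f.png",p)
p,d=snapshot("top");cv2.imwrite("pics/top10.png",cv2.resize(p[180:320,220:390],None,fx=4,fy=4,interpolation=cv2.INTER_CUBIC));cv2.imwrite("pics/top10f.png",p)
E
```

```text
time_s: 9.35
ee_pos: [393.2, 194.2, 314.3]
tcp_rot: [-2.539, -1.85, -0.003]
contact_force: [0.8, -0.6, 0.7]
finger_gap: -0.001
time_s: 9.98
ee_pos: [337.3, 274.2, 313.5]
tcp_rot: [2.54, 1.848, 0.0]
contact_force: [0.9, -0.0, 0.1]
finger_gap: 0.0
t 9.975 tcp [337.3 274.2 313.5] local [-239.8  168.9] tipz 294.5 F [ 0.92 -0.03  0.1 ] gap 0.0
target [366.2 234.3 319. ] tool shift mm [-29.   39.8  -5.5]
turn opts [array([ 0.0002, -0.    ,  0.0028]), array([ 1.0000e-04,  3.0000e-04, -3.1388e+00])] q [ 0.683  0.067 -0.062  1.442 -0.     2.566]
```

View pics/side10.png

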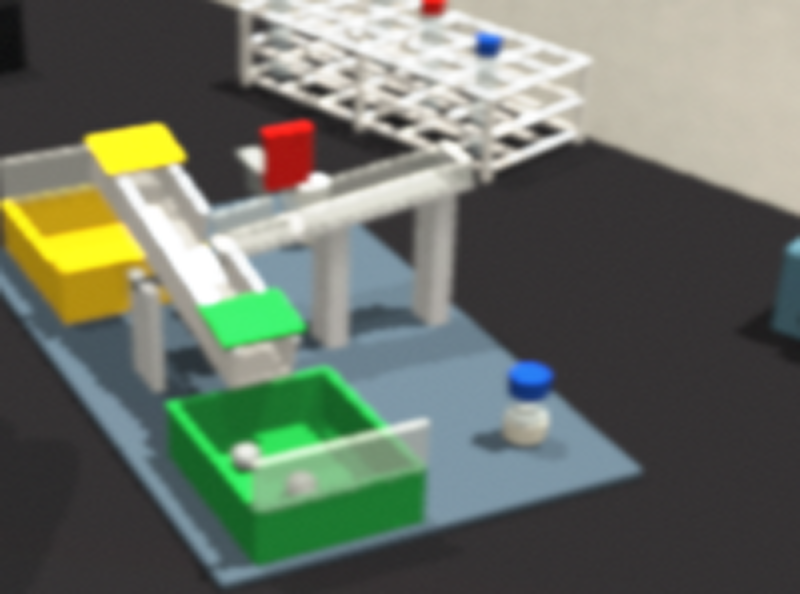

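View pics/top10.png

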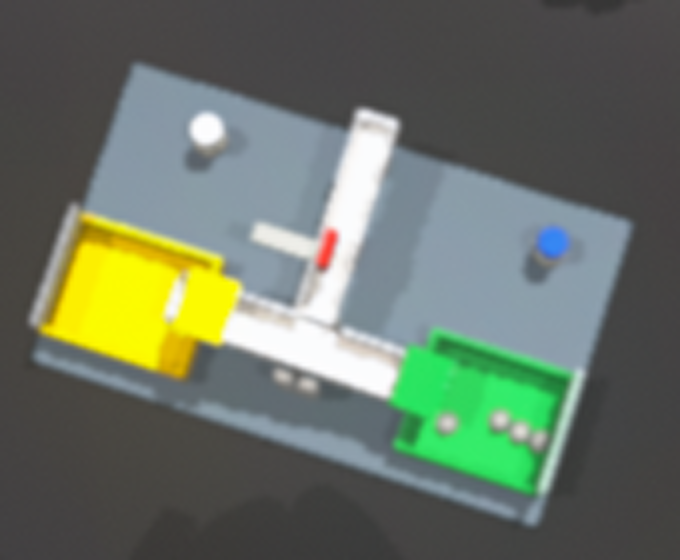

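View pics/top10f.png

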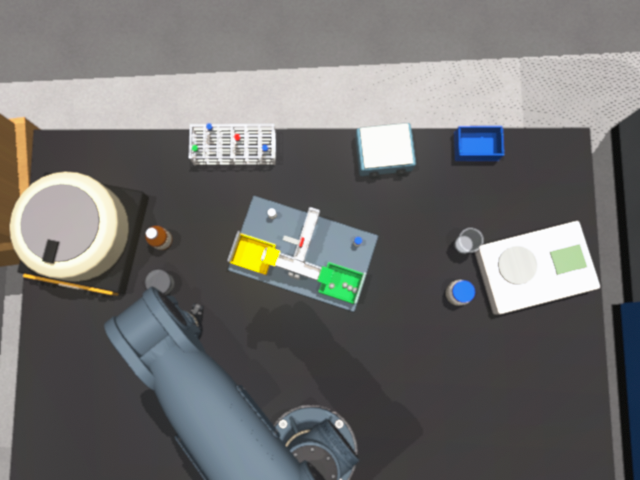

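The top crop shows all four balls in the green tray, at (447,423), (500,420), (520,432) and (540,440). The ramp is empty, the gate is open and every bystander is in place. I'll let things settle for one call, check nothing moves, then hand in.

```bash
python3 -m handwheel '[{"dx":0,"dy":0,"dz":0,"wx":0,"wy":0,"wz":0},{"dx":0,"dy":0,"dz":0,"wx":0,"wy":0,"wz":0},{"dx":0,"dy":0,"dz":0,"wx":0,"wy":0,"wz":0},{"dx":0,"dy":0,"dz":0,"wx":0,"wy":0,"wz":0},{"dx":0,"dy":0,"dz":0,"wx":0,"wy":0,"wz":0}]' -1 20
python3 - <<'E'
from g import *
import cv2
p,d=snapshot("top");q=cv2.imread("pics/top10f.png")
print(np.abs(p[180:320,220:390].astype(int)-q[180:320,220:390]).max())
p=cv2.resize(p[250:310,310:370],None,fx=8,fy=8,interpolation=cv2.INTER_CUBIC);cv2.imwrite("pics/top11.png",p)
E
```

```text
time_s: 10.7
ee_pos: [336.6, 275.2, 313.3]
tcp_rot: [2.538, 1.851, -0.0]
contact_force: [-0.0, -0.2, 0.4]
finger_gap: -0.002
4
```

View pics/top11.png

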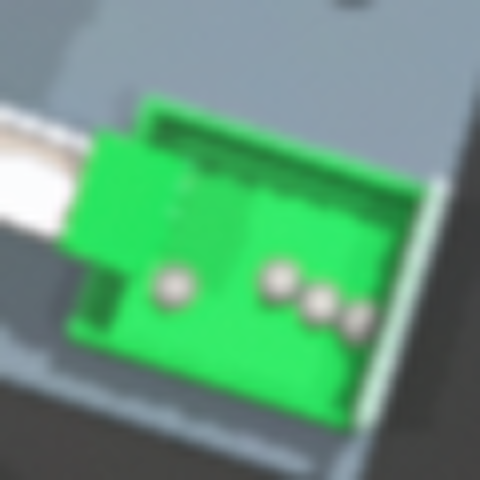

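The four balls lie still in the green tray: the two pictures, about 0.7 s apart, differ by at most 4 grey levels.

```bash
python3 -c "
from cell import *
print(close_job())"
```

```text
the job is handed in; nothing more can be done
None
```

I rocked the seesaw over and opened the feed gate, and all four balls ended up in the green tray. The job was handed in at about 10.8 s of the 40 s allowed; it reports no verdict, so the result rests on my own checks.

- **Seesaw:** I pressed the green pad with the shut fingertips until they stopped at 103.6 mm with 31 N, which is the hard stop. The pictures showed the green end fully down and the gate still shut.
- **Gate:** I pushed the red tab until the stop, where the force reached 13 N, then backed off and moved the arm clear.
- **Last checks:** All four balls lay still in the green tray, with no visible change between two pictures about 0.7 s apart. The ramp was empty, the gate open, and the seesaw green end down. The vials and the other objects looked to be where they started. The force reading was about zero with the arm about 300 mm up and away from the stand.

No check failed. One move command was refused as malformed at the start and moved nothing. One measuring script stopped with an error after printing the positions I needed. I judged the bystanders by eye from the top picture and did not measure them.

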